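# Show a label roll to the bench barcode reader

## Robot

A 6-joint arm with a two-finger parallel gripper is mounted at the origin on the work surface. World frame = base frame: x ahead of the robot, y to its left, z up, the work surface at z = 0. Lengths are in m, angles in rad, forces in N, time in s.
With the tool pointing down it reaches from about 0.375 to 0.975 m from the base axis. Payload 3.8 kg.
Tool frame: the origin (TCP) lies midway between the tips of the shut fingers; the grasp point (between the pads) lies ctrl.pinch_z behind it (ctrl.pinch_z is the distance from the TCP to the grasp point, in m); z points along the fingers, y is the line along which they close (so a half turn about z gives the same grasp; the last joint's range is limited). The gripper opens to 85 mm and grips with 20 to 120 N. Pads are 22 mm wide; open, the fingers measure 114 mm over their backs; the gripper's body (76 mm by 85 mm) begins 54 mm behind the grasp point. The pads swing forward as they close: fully open they stand 13 mm farther back than shut.
Start: joints at [-1.259, 0.264, 1.604, -0, 1.274, -0.037], TCP at [0.231, -0.634, 0.192] pointing down, gripper open.
Joint ranges: [-2.63, 2.63], [-0.94, 2.18], [0.31, 2.57], [-1.31, 4.45], [0, 2.66], [-2.55, 2.55]. Speed limits (rad/s): [2.57, 2.57, 3.14, 3.14, 3.14, 3.14].

## Interface

Orientations are given as a rotation vector (axis times angle).
In Python, from cell import sense, camera, camera_model, ticket, ctrl gives the robot as it stands.
- The arm moves only by the tool arm_command, never from a script. Its argument "commands" is one flat list of numbers, 7 for each row, row after row: the shift along the tool's x, y, z normalised to -1 to 1, where 1 is 300 mm, then the turn, a rotation vector about the tool's x, y, z normalised to -1 to 1, where 1 is 0.5 rad, then the closure, from -1 (fully open) to 1 (shut). A call has exactly 5 rows; each row shifts and turns the commanded pose from where the row before left it, along the tool's axes as they then stand; what a row does not reach is not made up. A row lasts 1/8 s, in which the tool goes at most 62.5 mm and 10.7 degrees, less where a joint would pass 70% of its speed; a pose out of reach is approached as far as the arm can. A call with a number of a shift or a turn outside -1 to 1 is refused whole. A call with a gripper value outside its range is refused whole. The fingers move at their own pace and stop on an object; the grip force is fixed at half the most. Time passes only in rows, so rows that do not move let the fingers close, or fill a call up. It gives the time, the measured TCP pose, the force, the opening and the grip force at its end, in the units of the state.
- sense(): the state, without advancing time (a new reading comes with each control period).
- camera(name): name is "scene" or "top" or "wrist"; returns the picture (420x560x3 uint8, red, green, blue); there is no depth.
- camera_model(name): a dict with "camera_matrix" (3x3 intrinsics, pixels), "k1" (the pictures are not rectified: a ray, as slopes to the right and down, at radius r is drawn at 1 + k1 r^2 times it, then the intrinsics apply), "view" (4x4, takes a point from world to camera coordinates); the wrist camera has in their place "mount" (4x4, takes a point from camera to tool coordinates, whose origin is the TCP and whose axes are the flange's). Camera axes: x right, y down, z forward; pixel columns grow to the right and rows downward; lengths in m; the calibration is good to about 2 mm. A picture is of the moment at which its call begins: read the wrist's pose just before it. camera_model takes no time and is no camera call.
- ticket.sign_off(): hands the job in; it is judged then, once.
The state is a dict: "clock": time; "qpos": joint angles; "joint_vel": joint speeds; "effort": joint torques, N m; "tcp_pos": TCP position; "tcp_rot": TCP orientation; "force": force on the tool from outside, world axes, zero at the start; "torque": the same for the moment, N m; "finger_gap": opening from 0.0 (shut) to 1.0 (fully open); "finger_force": force on a finger pad.
Only numpy, scipy, OpenCV 4.12 (cv2) and the standard library are available. Lean on these libraries where they do the work, as an engineer would, in place of code of your own. Each camera call takes 0.05 s, during which the arm holds its last target. There are 200 camera calls.

## Task

This roll of slide labels has to be logged in before use: lift the smaller of the two rolls off its post and present it to the barcode reader, with its underside, which carries the lot sticker, facing the reader's window squarely, centred on it and about 10 cm away from it. Finish while still holding the roll there in the gripper, motionless and touching nothing else, so that it can be read. Leave the larger roll, the reader and the other things on the bench as they are.

Things in the scene. Friction and masses are not known exactly. Their poses are not given: they have to be found in the camera images.
- label_roll: the smaller roll: a wound ring of paper labels on a cardboard core, standing with its core over one of the two posts of the roll stand; outer diameter 58 mm, bore 25.4 mm, height 36 mm, about 75 g; origin at the centre of its underside, z along its axis up to its top; round, so its yaw does not matter. The lot sticker is on the underside
- roll_underside (a point): centre of the small roll's underside (same point and axes as label_roll; z points from the underside into the roll)
- roll_top (a point): centre of the small roll's upper face, 36 mm above its underside; same axes
- large_roll: the larger roll, on the other post: outer diameter 90 mm, bore 25.4 mm, height 50 mm, 0.27 kg; origin at the centre of its underside. To be left where it is
- roll_stand: roll stand, screwed down: grey plate 110 (x) by 270 (y) by 12 mm with two upright round steel posts at y = -70 and +70 mm, 20 mm thick, tapered tips 76 mm above the bench; at each foot a seat disc of diameter 48 mm, its top (where the roll rests) 22 mm above the bench. Origin at the centre of the plate's underside, z up. Either roll may be on either post
- post_a_tip (a point): tip of the post at y = -70 mm of the stand, 54 mm above the seat
- post_b_tip (a point): tip of the post at y = +70 mm of the stand, 54 mm above the seat
- reader: barcode reader, loose, 1 kg: round grey foot of diameter 110 mm and height 16 mm, steel stem, black fork holding a white tilting head (56 deep, 74 wide, 60 mm high) centred 135 mm above the bench. Origin at the centre of the foot's underside; its front is its -x side. The head is tilted back to look up and towards the robot, 45 to 70 degrees above level, and stays as set
- reader_window (a point): centre of the reader's dark window, 32 mm in front of the head's tilting axis (which is 135 mm above the bench over the foot's centre); its x axis is square to the window and points into the reader, so the window looks out along -x; y is level, along the window's width
- slide_tray: low wooden tray of microscope slides, 90 by 200 mm, 16 mm high, loose; origin at the centre of its underside. To be left alone
- specimen_jar: small capped specimen jar, diameter 62 mm, height 85 mm, loose; origin at the centre of its underside. To be left alone
- staining_jar: lidded glass staining jar, diameter 68 mm, height 113 mm, loose; origin at the centre of its underside. To be left alone
Things that resemble listed ones, but are neither listed nor needed, are in the scene too. What is shaped like the label_roll but blue is not meant. What is shaped like the large_roll but green is not meant.

How it is judged:
On the way:
1. the small roll is in the gripper, lifted clear above the posts (z of roll_underside in the frame of roll_stand above 0.078 m and contact force between the fingers and label_roll above 1 N and contact force between label_roll and roll_stand below 0.1 N), for 0.1 s.
At the end, for the whole second after the job is handed in: the small roll is still, held by the fingers alone: underside towards the window, 70-130 mm off, its centre within 20 mm of the window's axis in each direction, square to it within 0.2 rad; reader, larger roll and other things within 15 mm of their starts (x of roll_underside in the frame of reader_window between -0.13 and -0.07 m and y of roll_underside in the frame of reader_window between -0.02 and 0.02 m and z of roll_underside in the frame of reader_window between -0.02 and 0.02 m and angle between the z axis of roll_underside and the x axis of reader_window, either way round below 0.2 rad and x of roll_top in the frame of reader_window below -0.1 m and height (world z) of roll_underside above 0.15 m and contact force between the fingers and label_roll above 1 N and contact force between each of label_roll, the arm and reader below 0.1 N and contact force between label_roll and roll_stand below 0.1 N and linear speed of label_roll below 0.02 m/s and angular speed of label_roll below 0.2 rad/s and distance of each of reader_window, large_roll, slide_tray, specimen_jar, staining_jar from where it was at the start of the episode below 0.015 m and angle between large_roll's own z axis and vertical below 0.1 rad); the arm keeps its last pose, push and grip.
It fails at once if the larger roll is disturbed (by more than 15 mm) (distance of large_roll from where it was at the start of the episode above 0.015 m).
It fails at once if the reader is knocked out of place (its window by more than 15 mm) (distance of reader_window from where it was at the start of the episode above 0.015 m).
It fails at once if another thing on the bench is displaced (by more than 15 mm) (distance of any of slide_tray, specimen_jar, staining_jar from where it was at the start of the episode above 0.015 m).
It also fails if it takes over 38 s, if anything falls off the work surface, if the arm or the gripper's body presses on something with over 40 N, if the wrist force passes 120 N, or if a joint passes its speed limit or range.

## Working session

There is one attempt and no reset: what is moved stays moved. The work goes in short steps, Python scripts to look and compute and a tool call to move; the robot and the scene stay as the last step left them, time stands still between calls to the robot, and variables do not carry over. Pictures are saved under pics/ and viewed, at most 10 in all, crops included, and the job is handed in when it is done.

Besides the shell and the picture viewer there is one more tool, called by a JSON object that holds its "name" and its "arguments", one argument or row to a line. arm_command: Moves the arm, as the interface text tells. Its arguments: {"type":"object","properties":{"commands":{"type":"array"}},"required":["commands"]}

```bash
mkdir -p pics; ls
python3 - <<'E'
from cell import sense,camera,camera_model,ctrl
import cv2,numpy as np
for n in ["scene","top"]:
    im=camera(n); cv2.imwrite(f"pics/{n}0.png",im[:,:,::-1])
for n in ["scene","top","wrist"]:
    print(n,camera_model(n))
print(ctrl.pinch_z,sense())
E
```

```text
pics
scene {'camera_matrix': array([[498.17920221,   0.        , 282.37498945],
       [  0.        , 498.17920221, 210.03925067],
       [  0.        ,   0.        ,   1.        ]]), 'k1': -0.10611809828245745, 'view': array([[ 0.59304771,  0.80515135, -0.0050709 , -0.31354992],
       [ 0.61823558, -0.45938848, -0.63776719, -0.27770747],
       [-0.51582863,  0.37509136, -0.7702125 ,  1.50457693],
       [ 0.        ,  0.        ,  0.        ,  1.        ]])}
top {'camera_matrix': array([[453.06910156,   0.        , 281.60881097],
       [  0.        , 453.06910156, 212.4637903 ],
       [  0.        ,   0.        ,   1.        ]]), 'k1': -0.08398481370884497, 'view': array([[ 0.02584177, -0.99917681,  0.03127136, -0.05545199],
       [-0.98309572, -0.031073  , -0.18043633,  0.58174194],
       [ 0.18125949, -0.02607994, -0.98308943,  1.27508672],
       [ 0.        ,  0.        ,  0.        ,  1.        ]])}
wrist {'camera_matrix': array([[309.22396124,   0.        , 286.91535966],
       [  0.        , 309.22396124, 207.33868189],
       [  0.        ,   0.        ,   1.        ]
[... 364 characters left out ...]
.00000000e+00]])}
0.0187 {'clock': 0.1, 'qpos': array([-1.25889272e+00,  2.64727199e-01,  1.60526819e+00, -3.30278780e-05,
        1.27372706e+00, -3.68973968e-02]), 'joint_vel': array([-0.00075215, -0.00289138, -0.00247436, -0.00036773, -0.00163909,
       -0.0005399 ]), 'effort': array([ 3.67939110e-04, -5.16706967e+01, -3.68590879e+01,  1.48413537e-06,
        6.31009490e-03, -8.02555803e-06]), 'tcp_pos': array([ 0.23044812, -0.63362619,  0.19123675]), 'tcp_rot': array([-3.09186091e+00, -5.44771800e-01,  5.07347695e-04]), 'force': array([-0.28008611, -0.34343813, -0.86661526]), 'torque': array([ 0.02783645, -0.006281  , -0.02886635]), 'finger_force': 0.0, 'finger_gap': 0.9992344379795547}
```

View pics/scene0.png

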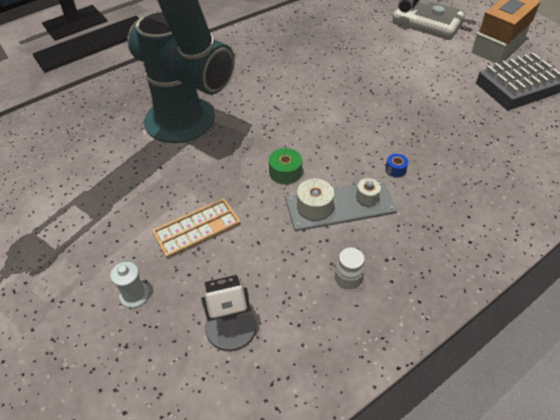

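View pics/top0.png

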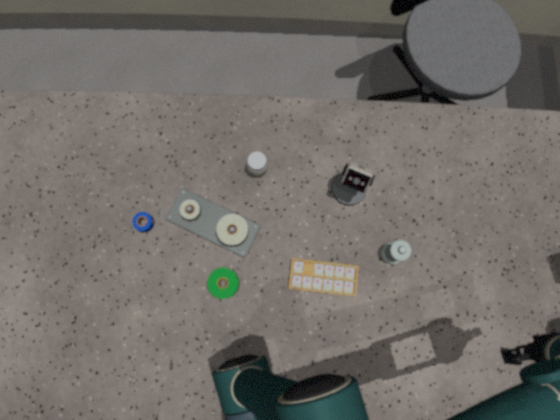

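The top view shows the white small roll at (189,209) and the white large roll at (232,229), both on the stand. The blue look-alike is at (143,222), the green one at (223,283), and the reader at about (352,183). The white roll at (189,209), which is at (369,190) in the scene view, fits: it's the smaller one and sits on a post. I'll confirm that in an enlarged crop.

Run:
```python
import cv2,numpy as np
t=cv2.imread("pics/top0.png");s=cv2.imread("pics/scene0.png")
def c(im,x,y,w,h,W=400,H=300): return cv2.resize(im[y:y+h,x:x+w],(W,H),interpolation=cv2.INTER_CUBIC)
o=np.vstack([np.hstack([c(t,160,180,107,80),c(s,280,150,120,90)]),np.hstack([c(t,310,150,80,60),c(s,180,265,107,80)])])
cv2.imwrite("pics/crop0.png",o)
```

```text
(no output)
```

View pics/crop0.png

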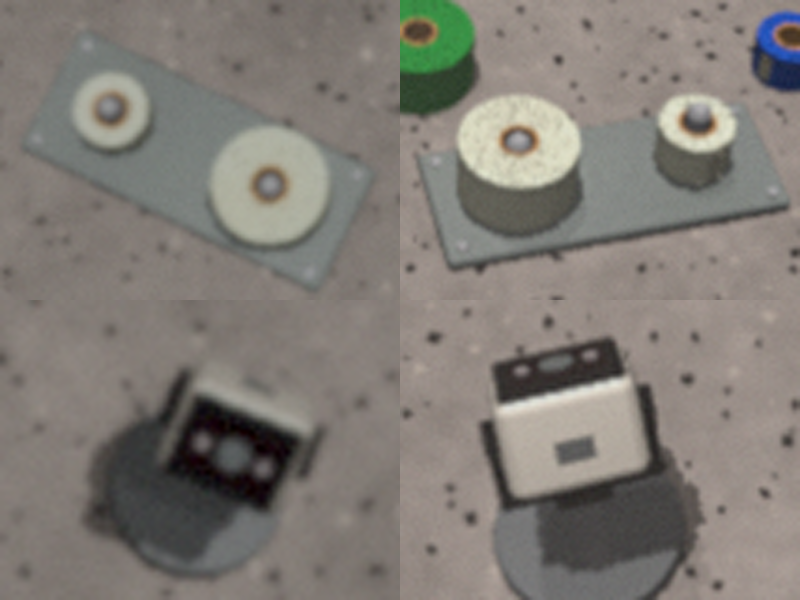

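The crop confirms it: the small white roll is on the post at the left in the top view, with the large roll on the other post. The reader window (dark, with a lens and two dots) faces the robot and upwards. Next I'll work out the positions.

```bash
cat > h.py <<'E'
import numpy as np,cv2
from cell import sense,camera,camera_model,ctrl
from scipy.spatial.transform import Rotation as R
from scipy.optimize import least_squares
def model(n,s=None):
    m=camera_model(n); K=m["camera_matrix"]
    if n=="wrist":
        T=np.eye(4);T[:3,:3]=R.from_rotvec(s["tcp_rot"]).as_matrix();T[:3,3]=s["tcp_pos"]
        V=np.linalg.inv(T@m["mount"])
    else: V=m["view"]
    return K,m["k1"],V
def proj(M,P):
    K,k,V=M; p=np.atleast_2d(P)@V[:3,:3].T+V[:3,3]; q=p[:,:2]/p[:,2:]
    q=q*(1+k*(q**2).sum(1,keepdims=True)); return q*K[0,0]+K[:2,2]
def onplane(M,uv,z):
    K,k,V=M; q0=(np.array(uv)-K[:2,2])/K[0,0]; q=q0
    for _ in range(9): q=q0/(1+k*(q@q))
    d=V[:3,:3].T@np.r_[q,1]; c=-V[:3,:3].T@V[:3,3]; return (c+d*(z-c[2])/d[2])
def frame_reader(p): # x,y,yaw,tilt -> window pos, axes (x into reader)
    x,y,w,t=p; Rm=(R.from_euler('z',w)*R.from_euler('y',t)).as_matrix() # x axis = into reader, down
    return np.array([x,y,.135])-.032*Rm[:,0],Rm
E
cat > fit.py <<'E'
from h import *
T=model("top");S=model("scene")
ct=lambda u,v:(160+u*.2675,180+v*.26667); cs=lambda u,v:(280+(u-400)*.3,150+v*.3)
rt=lambda u,v:(310+u*.2,150+(v-300)*.2); rs=lambda u,v:(180+(u-400)*.2675,265+(v-300)*.26667)
for n,M,f,a in[("top",T,ct,[(112,108,.074),(269,184,.074),(111,111,.058),(269,185,.072)]),("scene",S,cs,[(699,112,.074),(518,138,.074),(697,121,.058),(518,142,.072)])]:
    print(n,[onplane(M,f(u,v),z)[:2].round(4) for u,v,z in a])
print("plate",[onplane(T,ct(u,v),.012)[:2].round(4) for u,v in[(85,30),(372,178),(320,290),(22,148)]])
obsT=np.array([rt(232,455),rt(201,441),rt(263,468)]);obsS=np.array([rs(556,362),rs(521,370),rs(590,352)])
footT=rt(188,490); 
def res(p):
    w,Rm=frame_reader(p[:4]); P=[w,w+Rm[:,1]*p[4],w-Rm[:,1]*p[4]]
    a=proj(T,P)-obsT;b=proj(S,P)-obsS
    return np.r_[a.ravel(),b.ravel(),.3*(proj(T,[p[0],p[1],.016])[0]-footT)]
g=onplane(T,footT,.016)
f=min((least_squares(res,[g[0],g[1],w,.95,l]) for w in np.arange(-3,3.2,.5) for l in(.016,)),key=lambda r:r.cost+ (100 if r.x[4]<0 else 0))
print(g,f.x,f.cost,f.fun.round(1)); print(frame_reader(f.x[:4]))
for n,uv,z in[("jar",(257,158),.085),("stain",(400,249),.113)]: print(n,onplane(T,uv,z))
print("tray",[onplane(T,uv,.016)[:2].round(3) for uv in[(291,260),(358,265),(356,296),(289,290)]])
E
python3 fit.py
```

```text
top [array([0.5818, 0.2263]), array([0.5266, 0.1026]), array([0.5823, 0.2298]), array([0.5261, 0.1028])]
scene [array([0.5874, 0.2258]), array([0.5274, 0.1014]), array([0.5837, 0.23  ]), array([0.5291, 0.1001])]
plate [array([0.6571, 0.2636]), array([0.5429, 0.0254]), array([0.452 , 0.0636]), array([0.5584, 0.308 ])]
[ 0.67276946 -0.24028063  0.016     ] [ 0.64446296 -0.23524633  2.86233382  1.07199922  0.00625378] 125.2325505855277 [ 0.2 -0.7  8.6  2.8 -8.1 -4.  -0.1 -0.5  6.1 -1.6 -6.1  1.2 -0.5  2.7]
(array([ 0.65917776, -0.23946583,  0.16310108]), array([[-4.59837517e-01, -2.75643270e-01, -8.44138760e-01],
       [ 1.31859348e-01, -9.61260000e-01,  2.42058515e-01],
       [-8.78158625e-01, -1.38777878e-17,  4.78369554e-01]]))
jar [0.73708235 0.03831178 0.085     ]
stain [ 0.4786875  -0.37132954  0.113     ]
tray [array([ 0.448, -0.071]), array([ 0.438, -0.272]), array([ 0.347, -0.266]), array([ 0.359, -0.067])]
```

```bash
sed -i 's/rs(521,370),rs(590,352)/rs(590,352),rs(521,370)/' fit.py; python3 fit.py | sed -n '4,9p'
```

```text
[ 0.67276946 -0.24028063  0.016     ] [ 0.67620421 -0.24572445 -0.35208872  0.9293876   0.0182976 ] 0.3349675660629039 [-0.1 -0.1 -0.1  0.2 -0.1 -0.3 -0.1 -0.2  0.1  0.2 -0.1 -0.1  0.5 -0.3]
(array([ 0.65823236, -0.23912164,  0.16064012]), array([[ 0.56162021,  0.34485915,  0.75210033],
       [-0.20633777,  0.93865445, -0.27631966],
       [-0.80125368,  0.        ,  0.59832478]]))
jar [0.73708235 0.03831178 0.085     ]
stain [ 0.4786875  -0.37132954  0.113     ]
```

```bash
cat >> h.py <<'E'
def toolrot(zdir,ydir):
    z=np.array(zdir)/np.linalg.norm(zdir); y=np.array(ydir,float); y-=z*(y@z); y/=np.linalg.norm(y)
    return R.from_matrix(np.c_[np.cross(y,z),y,z])
def plan(p1,R1,n,g,dec=2):
    s=sense(); p=s["tcp_pos"].copy(); Q=R.from_rotvec(s["tcp_rot"]); print("now",p.round(4),"q",s["qpos"].round(2),"t",s["clock"])
    p0=p.copy();Q0=Q; W=(R1*Q0.inv()).as_rotvec()
    for i in range(1,n+1):
        pt=p0+(np.array(p1)-p0)*i/n; Rt=R.from_rotvec(W*i/n)*Q0
        d=np.round(Q.inv().apply(pt-p)/.3,dec); r=np.round((Q.inv()*Rt).as_rotvec()/.5,dec)
        print(*[f"{v:g}" for v in np.r_[d,r]],g,sep=",",end=",\n" if i%5 else ",\n--\n")
        p=p+Q.apply(d*.3); Q=Q*R.from_rotvec(r*.5)
    print("end",p.round(4),"err",(p-p1).round(4),(R1*Q.inv()).magnitude())
E
python3 -c "
from h import *
a=-.35
plan([.5,-.18,.35],toolrot([0,0,-1],[np.cos(a),np.sin(a),0]),10,-1)"
```

```text
now [ 0.2304 -0.6336  0.1912] q [-1.26  0.26  1.61 -0.    1.27 -0.04] t 0.1
0.14,-0.11,-0.05,-0,-0,-0.17,-1,
0.14,-0.1,-0.06,-0,-0,-0.18,-1,
0.15,-0.09,-0.05,-0,-0,-0.17,-1,
0.16,-0.07,-0.05,-0,-0,-0.18,-1,
0.17,-0.06,-0.05,-0,-0,-0.17,-1,
--
0.17,-0.04,-0.06,-0,-0,-0.18,-1,
0.17,-0.03,-0.05,-0,-0,-0.17,-1,
0.18,-0.01,-0.05,-0,-0,-0.18,-1,
0.18,0,-0.05,-0,-0,-0.17,-1,
0.17,0.02,-0.06,-0,-0,-0.17,-1,
--
end [ 0.5005 -0.1808  0.351 ] err [ 0.0005 -0.0008  0.001 ] 0.0029119966480944974
```

{"name": "arm_command", "arguments": {
  "commands": [0.14, -0.11, -0.05, 0, 0, -0.17, -1, 0.14, -0.1, -0.06, 0, 0, -0.18, -1, 0.15, -0.09, -0.05, 0, 0, -0.17, -1, 0.16, -0.07, -0.05, 0, 0, -0.18, -1, 0.17, -0.06, -0.05, 0, 0, -0.17, -1]
}}

```text
clock: 0.72
tcp_pos: [0.3651, -0.4052, 0.2704]
tcp_rot: [-2.901, -1.203, 0.0]
force: [1.3, -0.4, 0.8]
finger_gap: 0.998
finger_force: 0.0
```

{"name": "arm_command", "arguments": {
  "commands": [0.17, -0.04, -0.06, 0, 0, -0.18, -1, 0.17, -0.03, -0.05, 0, 0, -0.17, -1, 0.18, -0.01, -0.05, 0, 0, -0.18, -1, 0.18, 0, -0.05, 0, 0, -0.17, -1, 0.17, 0.02, -0.06, 0, 0, -0.17, -1]
}}

```text
clock: 1.35
tcp_pos: [0.5009, -0.1793, 0.3513]
tcp_rot: [-2.573, -1.802, 0.001]
force: [0.1, -0.1, -0.3]
finger_gap: 1.0
finger_force: 0.0
```

Run:
```python
from h import *
import json
camera("wrist");camera("wrist")
s=sense(); im=camera("wrist"); cv2.imwrite("pics/w1.png",im[:,:,::-1])
json.dump({k:s[k].tolist() for k in("tcp_pos","tcp_rot")},open("w1.json","w"))
print(s["tcp_pos"],s["joint_vel"].round(3),proj(model("wrist",s),[[.6582,-.2391,.1606],[.676,-.246,.016]]))
a=.37
plan([.5835,.228,.20],toolrot([0,0,-1],[np.cos(a),np.sin(a),0]),10,-1)
```

```text
[ 0.50340725 -0.1773379   0.35347503] [-0.066  0.003  0.041 -0.064 -0.01  -0.007] [[419.94646811 183.95638945]
 [395.62978471 167.23802035]]
now [ 0.5019 -0.1793  0.3522] q [-0.39 -0.07  1.68  0.    1.53 -0.04] t 1.5
0.14,-0.02,0.05,0,0,-0.14,-1,
0.14,-0.01,0.05,0,0,-0.15,-1,
0.13,-0,0.05,0,0,-0.14,-1,
0.14,0.01,0.05,0,0,-0.14,-1,
0.14,0.01,0.05,0,0,-0.15,-1,
--
0.13,0.03,0.05,0,0,-0.14,-1,
0.14,0.04,0.06,0,0,-0.15,-1,
0.13,0.05,0.05,0,0,-0.14,-1,
0.12,0.06,0.05,0,0,-0.14,-1,
0.13,0.06,0.05,0,0,-0.15,-1,
--
end [0.5825 0.229  0.1992] err [-0.001   0.001  -0.0008] 0.0024783096739533213
```

View pics/w1.png

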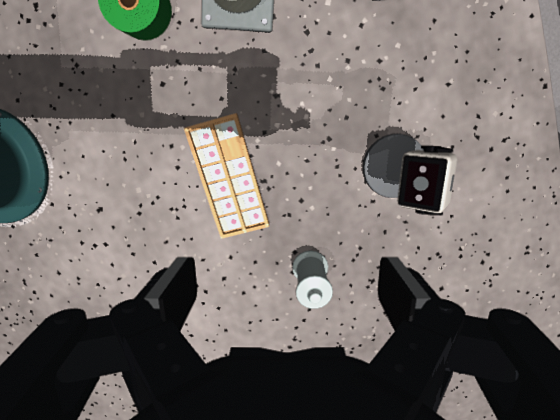

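The wrist view shows the reader window lens at (421,184), against a predicted (420,184), so the reader fit holds. The tray and jars are well clear. I'll move on to hover over the small roll.

{"name": "arm_command", "arguments": {
  "commands": [0.14, -0.02, 0.05, 0, 0, -0.14, -1, 0.14, -0.01, 0.05, 0, 0, -0.15, -1, 0.13, 0, 0.05, 0, 0, -0.14, -1, 0.14, 0.01, 0.05, 0, 0, -0.14, -1, 0.14, 0.01, 0.05, 0, 0, -0.15, -1]
}}

```text
clock: 2.12
tcp_pos: [0.5403, 0.0222, 0.2748]
tcp_rot: [-2.212, -2.23, 0.003]
force: [0.9, -0.0, 0.5]
finger_gap: 1.001
finger_force: 0.0
```

{"name": "arm_command", "arguments": {
  "commands": [0.13, 0.03, 0.05, 0, 0, -0.14, -1, 0.14, 0.04, 0.06, 0, 0, -0.15, -1, 0.13, 0.05, 0.05, 0, 0, -0.14, -1, 0.12, 0.06, 0.05, 0, 0, -0.14, -1, 0.13, 0.06, 0.05, 0, 0, -0.15, -1]
}}

```text
clock: 2.75
tcp_pos: [0.5828, 0.226, 0.1967]
tcp_rot: [-1.777, -2.59, 0.003]
force: [-0.4, 0.1, 0.2]
finger_gap: 0.999
finger_force: 0.0
```

Run:
```python
from h import *
import json
for _ in range(6): camera("wrist")
s=sense(); im=camera("wrist"); cv2.imwrite("pics/w2.png",im[:,:,::-1])
json.dump({k:s[k].tolist() for k in("tcp_pos","tcp_rot")},open("w2.json","w"))
print(s["tcp_pos"],s["joint_vel"].round(3),proj(model("wrist",s),[[.5835,.228,.076],[.5835,.228,.058],[.527,.102,.076]]))
```

```text
[0.58273545 0.2251895  0.19826286] [-0.006 -0.01  -0.006  0.003 -0.001 -0.002] [[288.01889944 189.39019761]
 [287.97271089 185.68245995]
 [199.07599964 276.1267067 ]]
```

View pics/w2.png

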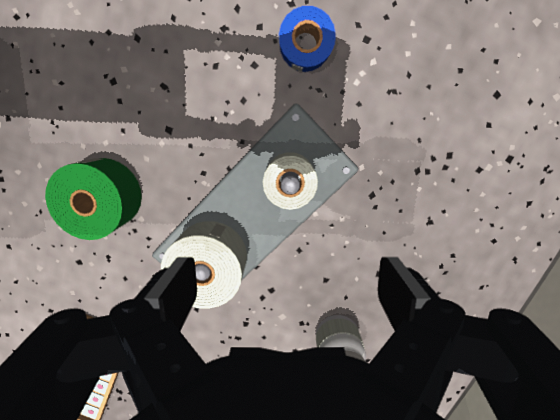

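The small roll's top is centred at (291,183) with its post tip at (291,184). The large roll is at (201,272). I'll use these to refine the target.

Run:
```python
from h import *
import json
s2=json.load(open("w2.json")); M=model("wrist",s2)
im=cv2.imread("pics/w2.png"); 
# roll top by white colour
hsv=cv2.cvtColor(im,cv2.COLOR_BGR2HSV); m=((hsv[...,2]>195)&(hsv[...,1]<60)).astype(np.uint8)
m[:150]=0;m[215:]=0;m[:,:255]=0;m[:,325:]=0
m=cv2.morphologyEx(m,cv2.MORPH_OPEN,np.ones((3,3)))
c=max(cv2.findContours(m,0,2)[0],key=cv2.contourArea); print(cv2.fitEllipse(c))
print(onplane(M,(291,184),.076),onplane(M,(291,183),.058),onplane(M,cv2.fitEllipse(c)[0],.058))
a=.385
plan([.5845,.230,.075],toolrot([0,0,-1],[np.cos(a),np.sin(a),0]),5,-1,3)
```

```text
((289.08843994140625, 185.23130798339844), (43.21030807495117, 52.576778411865234), 100.8000717163086)
[0.5843107 0.2342242 0.076    ] [0.58545828 0.23185371 0.058     ] [0.58443154 0.22887946 0.058     ]
now [0.5829 0.2252 0.1987] q [ 0.33  0.17  1.71 -0.    1.27 -0.04] t 3.1
0.003,0.002,0.082,0,0,-0.008,-1,
0.002,0.002,0.083,0,0,-0.007,-1,
0.003,0.002,0.082,0,0.001,-0.008,-1,
0.003,0.002,0.083,0,-0,-0.008,-1,
0.002,0.003,0.082,0,0,-0.007,-1,
--
end [0.5846 0.23   0.0751] err [0.0001 0.     0.0001] 0.0002077817865870927
```

{"name": "arm_command", "arguments": {
  "commands": [0.003, 0.002, 0.082, 0, 0, -0.008, -1, 0.002, 0.002, 0.083, 0, 0, -0.007, -1, 0.003, 0.002, 0.082, 0, 0, -0.008, -1, 0.003, 0.002, 0.083, 0, 0, -0.008, -1, 0.002, 0.003, 0.082, 0, 0, -0.007, -1]
}}

```text
clock: 3.72
tcp_pos: [0.585, 0.2303, 0.0751]
tcp_rot: [1.755, 2.604, 0.002]
force: [0.3, -0.3, -1.2]
finger_gap: 0.997
finger_force: 0.0
```

Run:
```python
from h import *
for _ in range(4): camera("wrist")
s=sense(); im=camera("wrist"); cv2.imwrite("pics/w3.png",im[:,:,::-1])
print(s["force"],proj(model("wrist",s),[[.5845,.230,.076],[.5845,.230,.058]]))
a=.385
plan([.5845,.230,.020],toolrot([0,0,-1],[np.cos(a),np.sin(a),0]),5,-1,3)
```

```text
[ 0.39830788 -0.18918265  0.36271586] [[285.35591091 236.99352419]
 [285.48413993 227.33921781]]
now [0.5853 0.2312 0.0763] q [ 0.34  0.27  1.82 -0.    1.05 -0.05] t 3.975
-0.001,-0.001,0.038,0.001,0,0,-1,
-0,-0.001,0.037,0,0,0.001,-1,
-0.001,-0.001,0.038,0.001,0,-0,-1,
-0,-0,0.037,0.001,0,0,-1,
-0.001,-0.001,0.038,0.001,0.001,0.001,-1,
--
end [0.5846 0.2299 0.0199] err [ 0.0001 -0.0001 -0.0001] 0.00038531999867307627
```

View pics/w3.png

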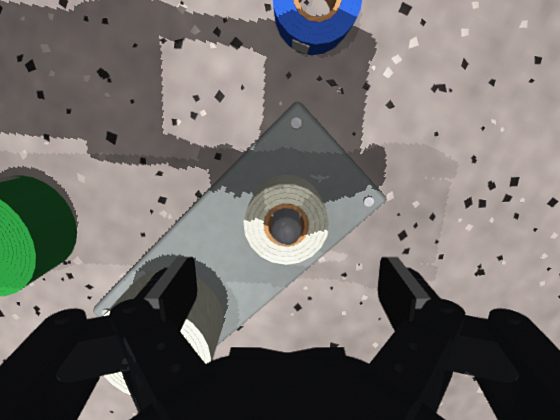

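The roll's top ring is at (287,224), within about 2 mm of the prediction, and it sits centred between the fingers. I'll descend with a small +x/+y correction.

{"name": "arm_command", "arguments": {
  "commands": [0.002, 0.001, 0.038, 0, 0, 0, -1, 0.002, 0.001, 0.038, 0, 0, 0, -1, 0.001, 0, 0.038, 0, 0, 0, -1, 0, 0, 0.037, 0, 0, 0, -1, 0, 0, 0.037, 0, 0, 0, -1]
}}

```text
clock: 4.6
tcp_pos: [0.584, 0.2333, 0.0174]
tcp_rot: [-1.752, -2.607, 0.001]
force: [0.6, 0.5, 0.4]
finger_gap: 1.0
finger_force: 0.0
```

{"name": "arm_command", "arguments": {
  "commands": [0, 0, 0, 0, 0, 0, 0, 0, 0, 0, 0, 0, 0, 1, 0, 0, 0, 0, 0, 0, 1, 0, 0, 0, 0, 0, 0, 1, 0, 0, 0, 0, 0, 0, 1]
}}

```text
clock: 5.22
tcp_pos: [0.5829, 0.2328, 0.0196]
tcp_rot: [-1.752, -2.606, 0.004]
force: [-6.2, -3.2, 7.4]
finger_gap: 0.202
finger_force: 59.9
```

{"name": "arm_command", "arguments": {
  "commands": [0, 0, 0, 0, 0, 0, 1, 0, 0, 0, 0, 0, 0, 1, 0, 0, 0, 0, 0, 0, 1, 0, 0, 0, 0, 0, 0, 1, 0, 0, 0, 0, 0, 0, 1]
}}

```text
clock: 5.85
tcp_pos: [0.5829, 0.2328, 0.0196]
tcp_rot: [-1.752, -2.606, 0.004]
force: [-6.2, -2.1, 8.7]
finger_gap: 0.2
finger_force: 59.8
```

A gap of 0.2 is smaller than I'd expect for a 58 mm roll, so I'll look before lifting.

Run:
```python
from h import *
a=camera("wrist"); b=camera("scene"); t=camera("top")
r=lambda i,w,h:cv2.resize(i,(w,h),interpolation=cv2.INTER_CUBIC)
o=np.hstack([r(a[100:400],480,257) ,r(b[120:230,270:410],320,257)])
cv2.imwrite("pics/g1.png",np.vstack([o,r(t[150:270,80:330],800,343)])[:,:,::-1])
```

```text
(no output)
```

View pics/g1.png

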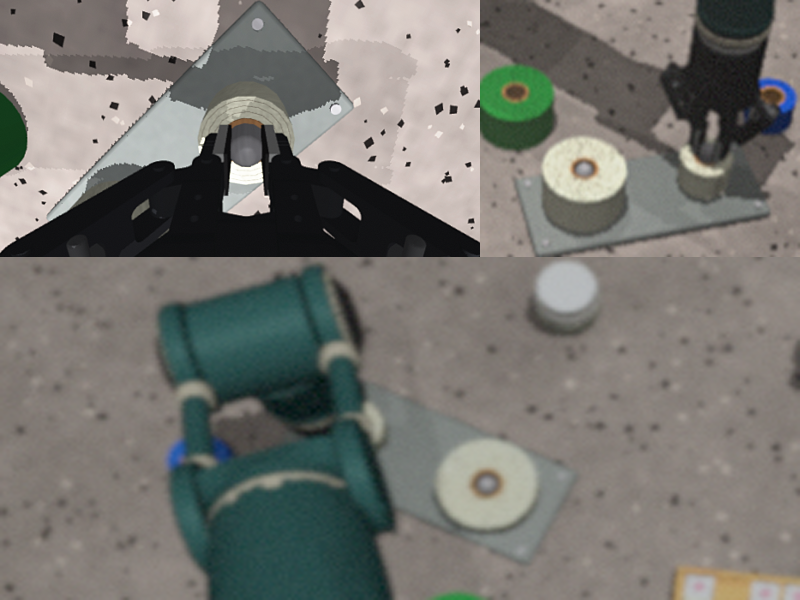

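The fingers have closed on the post above the roll. The wrist view puts the actual tips about 40 mm behind the reported TCP when nearly shut, and about 50 mm when open. Nothing has moved. I'll reopen, check the state, then descend further.

{"name": "arm_command", "arguments": {
  "commands": [0, 0, 0, 0, 0, 0, -1, 0, 0, 0, 0, 0, 0, -1, 0, 0, 0, 0, 0, 0, -1, 0, 0, 0, 0, 0, 0, -1, 0, 0, 0, 0, 0, 0, -1]
}}

```text
clock: 6.62
tcp_pos: [0.5843, 0.2334, 0.0184]
tcp_rot: [-1.753, -2.607, 0.0]
force: [-0.7, 0.4, 0.3]
finger_gap: 0.998
finger_force: 0.0
```

Run:
```python
from h import *
s=sense(); im=camera("wrist"); b=camera("scene"); cv2.imwrite("pics/g2.png",np.hstack([im[100:400,80:500],cv2.resize(b[130:220,310:420],(367,300))])[:,:,::-1])
print(s["force"],s["tcp_pos"],s["finger_gap"],proj(model("wrist",s),[[.5845,.232,.076],[.5845,.232,.058]]))
T=s["tcp_pos"];Q=R.from_rotvec(s["tcp_rot"])
for z in(0,-.013,-.03,-.05,-.06): print(z,proj(model("wrist",s),[T+Q.apply([.011,y,z]) for y in(-.0425,.0425)]).round())
```

```text
[-0.66209401  0.40265296  0.30328277] [0.58433117 0.23339338 0.01839139] 0.9983104055701094 [[284.52922392 284.57389351]
 [284.78928871 266.39007112]]
0 [[217. 219.]
 [354. 219.]]
-0.013 [[212. 226.]
 [359. 226.]]
-0.03 [[205. 237.]
 [366. 237.]]
-0.05 [[194. 252.]
 [377. 252.]]
-0.06 [[187. 262.]
 [383. 262.]]
```

View pics/g2.png

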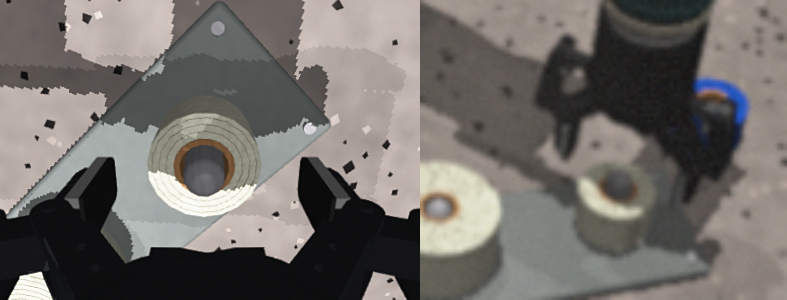

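The gripper is open again and the roll is intact, with its top centre at (283,267) as predicted. The open tips, at (195,257) and (381,257), are about 53 mm behind the TCP. I'll go down 35 mm more.

{"name": "arm_command", "arguments": {
  "commands": [0, 0, 0.024, 0, 0, 0, -1, 0, 0, 0.024, 0, 0, 0, -1, 0, 0, 0.023, 0, 0, 0, -1, 0, 0, 0.023, 0, 0, 0, -1, 0, 0, 0.023, 0, 0, 0, -1]
}}

```text
clock: 7.35
tcp_pos: [0.5842, 0.2333, -0.0172]
tcp_rot: [-1.753, -2.607, 0.0]
force: [-0.1, 0.6, 0.2]
finger_gap: 1.005
finger_force: 0.0
```

{"name": "arm_command", "arguments": {
  "commands": [0, 0, 0, 0, 0, 0, -1, 0, 0, 0, 0, 0, 0, 1, 0, 0, 0, 0, 0, 0, 1, 0, 0, 0, 0, 0, 0, 1, 0, 0, 0, 0, 0, 0, 1]
}}

```text
clock: 7.98
tcp_pos: [0.585, 0.2336, -0.0158]
tcp_rot: [1.752, 2.606, 0.002]
force: [0.5, -0.1, 4.0]
finger_gap: 0.655
finger_force: 64.1
```

A gap of 0.655, about 56 mm, means the roll is gripped. Lifting straight up.

{"name": "arm_command", "arguments": {
  "commands": [0, 0, -0.03, 0, 0, 0, 1, 0, 0, -0.06, 0, 0, 0, 1, 0, 0, -0.1, 0, 0, 0, 1, 0, 0, -0.15, 0, 0, 0, 1, 0, 0, -0.15, 0, 0, 0, 1]
}}

```text
clock: 8.6
tcp_pos: [0.5841, 0.2333, 0.1326]
tcp_rot: [1.753, 2.607, 0.0]
force: [0.8, -0.2, -0.4]
finger_gap: 0.651
finger_force: 63.8
```

Run:
```python
from h import *
for _ in range(4): camera("top")
s=sense(); im=camera("wrist"); b=camera("scene"); cv2.imwrite("pics/g3.png",np.hstack([im[100:400,80:500],cv2.resize(b[80:230,250:430],(360,300))])[:,:,::-1])
print(s["force"],s["tcp_pos"],s["finger_gap"],s["finger_force"])
# refit reader with wrist dots
import json
exec(open("fit.py").read().split("footT=")[0].split("obsT=")[0].split("for n")[0]); 
W=model("wrist",json.load(open("w1.json")))
obs=[(T,[rt(232,455),rt(201,441),rt(263,468)]),(S,[rs(556,362),rs(590,352),rs(521,370)]),(W,[(421,184),(422,170),(419,198)])]
def res(p):
    w,Rm=frame_reader(p[:4]); P=[w,w+Rm[:,1]*p[4],w-Rm[:,1]*p[4]]
    return np.concatenate([(proj(M,P)-np.array(o)).ravel() for M,o in obs])
f=least_squares(res,[.676,-.2457,-.352,.93,.018]); print(f.x,f.fun.round(1))
```

```text
[-0.9575665   0.16099962  0.05635691] [0.58547901 0.23375941 0.1330264 ] 0.6535594512265936 63.86293190691813
[ 0.67519367 -0.24533486 -0.34361026  1.00303157  0.0179321 ] [ 0.2 -0.5  0.3 -0.1  0.1 -0.8 -0.2 -0.2 -0.2  0.2  0.  -0.1 -0.5  0.
  0.1 -0.3 -0.1  0. ]
```

View pics/g3.png

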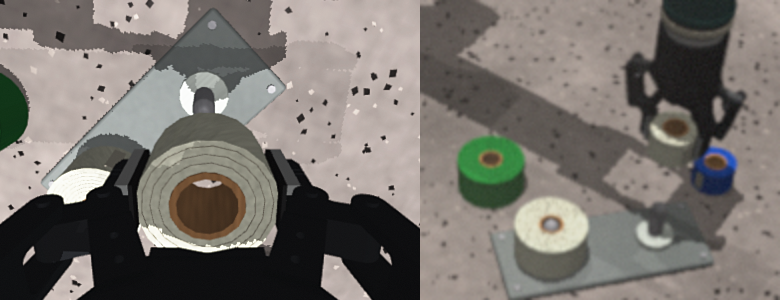

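The roll is held clear of the post: the bore centre is at about (287,305) in the wrist view, matching the expected grip, and the large roll hasn't moved. Next I'll plan the presentation pose.

```bash
cat > goal.py <<'E'
from h import *
w,Rm=frame_reader([.6755,-.2455,-.346,.97]); X=Rm[:,0]
s=sense();Q=R.from_rotvec(s["tcp_rot"]);u=s["tcp_pos"]-.0378*Q.apply([0,0,1])
print("roll in window frame",(Rm.T@(u-w)).round(4),"ang",np.arccos(Q.apply([0,0,1])@X).round(3),s["joint_vel"].round(3),s["force"].round(1),s["finger_gap"],s["clock"])
G=w-.0622*X; RG=toolrot(X,[np.cos(-.346),np.sin(-.346),.5])
E
python3 -c "
from goal import *
print(w,X,G)
plan(G,RG,15,1)"
```

```text
roll in window frame [-0.1355  0.4189 -0.187 ] ang 0.602 [-0.001  0.019  0.017 -0.    -0.    -0.001] [-0.4 -0.1 -1.6] 0.6521446695732556 8.9
[ 0.65848246 -0.23936514  0.16139634] [ 0.53179806 -0.19171432 -0.82488571] [ 0.62540462 -0.22744051  0.21270423]
now [0.5833 0.233  0.1297] q [ 0.34  0.22  1.77  0.    1.15 -0.05] t 8.9
-0.1,-0.03,-0.02,-0.08,-0.03,0.09,1,
-0.1,-0.02,-0.02,-0.07,-0.03,0.1,1,
-0.1,-0.02,-0.01,-0.08,-0.03,0.09,1,
-0.1,-0.02,-0.02,-0.08,-0.03,0.1,1,
-0.1,-0.01,-0.02,-0.07,-0.03,0.09,1,
--
-0.11,0,-0.01,-0.08,-0.03,0.1,1,
-0.1,0,-0.01,-0.08,-0.03,0.09,1,
-0.1,0.01,-0.01,-0.07,-0.03,0.1,1,
-0.11,0.02,-0.01,-0.08,-0.02,0.09,1,
-0.1,0.01,-0.01,-0.08,-0.03,0.1,1,
--
-0.1,0.03,-0,-0.07,-0.03,0.09,1,
-0.1,0.03,-0.01,-0.08,-0.03,0.1,1,
-0.1,0.03,0.01,-0.08,-0.03,0.09,1,
-0.1,0.04,-0,-0.07,-0.03,0.1,1,
-0.09,0.04,0,-0.08,-0.03,0.09,1,
--
end [ 0.6253 -0.226   0.2139] err [-0.0001  0.0015  0.0012] 0.0007041428899089066
```

{"name": "arm_command", "arguments": {
  "commands": [-0.1, -0.03, -0.02, -0.08, -0.03, 0.09, 1, -0.1, -0.02, -0.02, -0.07, -0.03, 0.1, 1, -0.1, -0.02, -0.01, -0.08, -0.03, 0.09, 1, -0.1, -0.02, -0.02, -0.08, -0.03, 0.1, 1, -0.1, -0.01, -0.02, -0.07, -0.03, 0.09, 1]
}}

```text
clock: 9.52
tcp_pos: [0.5947, 0.0798, 0.1565]
tcp_rot: [1.938, 2.252, 0.168]
force: [-0.9, 0.2, -0.3]
finger_gap: 0.656
finger_force: 63.9
```

{"name": "arm_command", "arguments": {
  "commands": [-0.11, 0, -0.01, -0.08, -0.03, 0.1, 1, -0.1, 0, -0.01, -0.08, -0.03, 0.09, 1, -0.1, 0.01, -0.01, -0.07, -0.03, 0.1, 1, -0.11, 0.02, -0.01, -0.08, -0.02, 0.09, 1, -0.1, 0.01, -0.01, -0.08, -0.03, 0.1, 1]
}}

```text
clock: 10.15
tcp_pos: [0.6097, -0.0743, 0.1834]
tcp_rot: [2.067, 1.877, 0.333]
force: [0.0, 0.1, -0.7]
finger_gap: 0.657
finger_force: 63.9
```

```bash
python3 -c "
from goal import *
plan(G,RG,5,1,3)"
```

```text
roll in window frame [-0.1127  0.1368 -0.0641] ang 0.205 [-0.419 -0.196  0.192  0.063 -0.329 -0.033] [ 0.   0.1 -0.7] 0.6567993873182811 10.15
now [ 0.6097 -0.0743  0.1834] q [-0.14 -0.12  2.09 -0.04  0.77 -0.03] t 10.15
-0.101,0.025,-0.005,-0.076,-0.03,0.093,1,
-0.1,0.03,-0.003,-0.077,-0.03,0.094,1,
-0.099,0.035,-0,-0.076,-0.03,0.093,1,
-0.096,0.039,0.003,-0.077,-0.03,0.094,1,
-0.095,0.044,0.006,-0.076,-0.03,0.093,1,
--
end [ 0.6255 -0.2274  0.2126] err [ 0.0001  0.     -0.0001] 0.00016486545434171292
```

{"name": "arm_command", "arguments": {
  "commands": [-0.101, 0.025, -0.005, -0.076, -0.03, 0.093, 1, -0.1, 0.03, -0.003, -0.077, -0.03, 0.094, 1, -0.099, 0.035, 0, -0.076, -0.03, 0.093, 1, -0.096, 0.039, 0.003, -0.077, -0.03, 0.094, 1, -0.095, 0.044, 0.006, -0.076, -0.03, 0.093, 1]
}}

```text
clock: 10.78
tcp_pos: [0.6255, -0.2268, 0.2121]
tcp_rot: [2.138, 1.502, 0.466]
force: [0.4, -0.1, -0.6]
finger_gap: 0.654
finger_force: 63.9
```

{"name": "arm_command", "arguments": {
  "commands": [0, 0, 0, 0, 0, 0, 1, 0, 0, 0, 0, 0, 0, 1, 0, 0, 0, 0, 0, 0, 1, 0, 0, 0, 0, 0, 0, 1, 0, 0, 0, 0, 0, 0, 1]
}}

```text
clock: 11.4
tcp_pos: [0.6272, -0.2259, 0.2151]
tcp_rot: [2.133, 1.503, 0.468]
force: [0.3, -1.0, -1.1]
finger_gap: 0.65
finger_force: 63.9
```

Run:
```python
from goal import *
im=camera("wrist");b=camera("scene")
P=[u,u+Q.apply([0,0,-.036]),w]
print("wrist",proj(model("wrist",s),P).round(),"scene",proj(model("scene"),P).round())
cv2.imwrite("pics/f1.png",np.hstack([im[:,80:500][:,::1],cv2.resize(b[210:350,160:287],(380,420))])[:,:,::-1])
```

```text
roll in window frame [-0.1013  0.002   0.0023] ang 0.003 [-0.003 -0.002  0.001  0.003 -0.    -0.   ] [ 0.3 -1.  -1.1] 0.6498414733012033 11.4
wrist [[286. 263.]
 [286. 303.]
 [284. 211.]] scene [[212. 232.]
 [208. 214.]
 [222. 281.]]
```

View pics/f1.png

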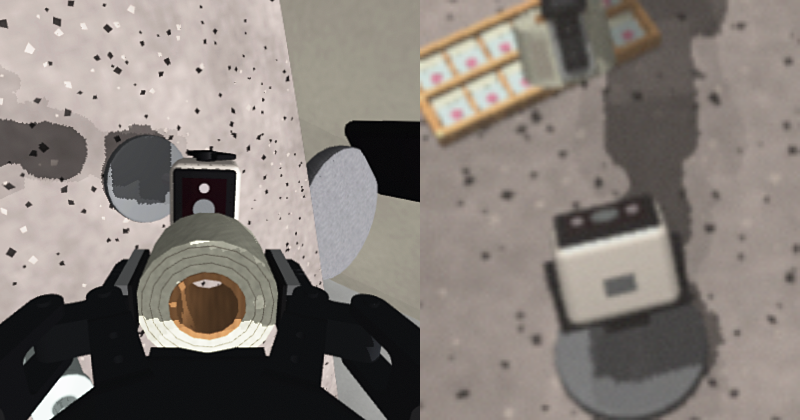

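The roll is held squarely above the window. The lens is at about (284,207), close to the predicted (284,211). The head looks symmetric in the view, nothing is touching and the arm is still. Handing in.

```bash
python3 -c "
from cell import ticket
print(ticket.sign_off())"
```

```text
the job is handed in; nothing more can be done
None
```

I lifted the small white roll off its post and handed the job in at about 11.5 s. It is held still with its underside about 10 cm from the reader window, centred to about 5 mm and nearly square by my measurements; sign-off gave no verdict. My first grip closed on the post above the roll, but I reopened and nothing moved.

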